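# Pin the strap gauge, set its leg to the mark and hold it locked

### The job

Take the lock pin out of the wooden punch block and push it fully home down through the clevis and the foot of the strap-length gauge, and let go of it. Then, with the cam lever still open, draw the gauge's sliding leg out until its pointer is level with the tooth of the index clip, and pinch the cam lever fully closed towards the leg's upright post while holding the leg steady on that mark. Finish while still holding the post and the closed lever firmly pinched together in the gripper, and leave everything else on the bench where it is.

Things in the scene. Friction and masses are not known exactly. Their poses are not given: they have to be found in the camera images.
- lock_pin: Loose steel lock pin, 90 g, upright in one of the punch block's holes; the shortest tool there, with a plain cylindrical knob. Origin at the centre of its lower end, z up. Shank 10 mm diameter, 45 mm long, tapered end; collar 22 mm across from 45 to 49 mm above the origin; knob to grip, 16 mm diameter, 49 to 85 mm. The collar rests on the block's top, the origin 5 mm above the bench.
- block: Fixed light-wood punch block, 200 (x) x 70 (y) x 50 mm high, origin under its centre. Three 13 mm holes in a row along its x at -65, 0 and +65 mm hold, in any order, the lock pin and two taller punches.
- gauge: Fixed strap-length gauge: an aluminium channel rail along its own y, 52 mm wide, 300 mm long, 28 mm high, origin under the rail's centre, z up. At its -y end a dark steel clevis (76 x 60 mm, 50 mm high) with the rail's foot between its two plates. The leg lies in the channel and slides out towards +y.
- clevis_hole (a point): Centre of the mouth of the upright 13 mm through hole in clevis and foot (already in line), in the clevis's top face, 50 mm above the bench, 185 mm from the rail's centre towards the gauge's -y. Mouth chamfered 2 mm. With the pin fully home its collar rests on this face, its origin 45 mm below this point.
- leg (a joint): Travel of the sliding leg in m along the gauge's +y: 0 fully in, 0.12 fully out; at value q the pointer and the post's centre are at y = q in the gauge frame. It stays where it is left: about 4 N moves it. It starts 25 mm or more short of the mark.
- grip_post: The leg's upright dark steel post: 24 mm (x) x 12 mm (y) x 70 mm high, origin at the centre of its foot, 26 mm above the bench (top at 96 mm). Carried by the leg, axes as the gauge's. At its foot the pointer, a thin tongue, reaches over the rail's +x wall.
- cam_lever (a joint): Opening of the cam lever in m: 0 closed, 0.020 fully open; starts at 0.017 to 0.020. It rides on the leg on the post's +y side, slides closed towards -y and stays where left. About 9 N moves it, more than moves the leg: pushed alone it carries the leg along, so squeeze it against the post (one finger on the post's -y face, the other on the thumb plate's +y face).
- thumb_plate: The cam lever's upright aluminium thumb plate, rounded top edge: 24 mm (x) x 8 mm (y), 30 to 86 mm above the bench, origin at its foot's centre, axes as the gauge's. Its centre is 18 mm + the lever's opening to the +y side of the post's centre. Post and plate measure 28 mm along y outer face to outer face when closed, up to 48 mm when open.
- pointer (a point): Tip of the leg's pointer, 37 mm from the rail's centre line on its +x side, 30 mm above the bench, at the same y along the rail as the post's centre.
- mark (a point): The length mark: the 3 mm wide tooth on top of the small brass index clip (14 x 18 mm, 28 mm high, the tooth 8 mm more) fixed outside the rail's +x wall; point 37 mm from the rail's centre line, 30 mm above the bench, axes as the gauge's. The leg is on the mark when pointer and mark have the same y in the gauge frame, at 55 to 105 mm of leg travel.
- hole_punch: Bystander in the punch block: punch with a wide head, 110 mm overall; origin under its centre; leave it alone.
- bevel_punch: Bystander in the punch block: punch with a thin stem, 105 mm overall; origin under its centre; leave it alone.
- mallet: Bystander: rubber mallet with wooden handle, 200 mm long, lying, origin under its head; leave it alone.
- scissors: Bystander: scissors, 170 mm long, lying, origin at the pivot; leave it alone.
- spool_a: Bystander: thread spool, 44 mm across, 70 mm high; origin under its centre; leave it alone.
- spool_b: Bystander: thread spool, 44 mm across, 70 mm high; origin under its centre; leave it alone.
- rivet_tin: Bystander: glass jar with steel lid, 60 mm across, 50 mm high; origin under its centre; leave it alone.
- edge_block: Bystander: dark wooden block, 50 x 90 x 30 mm; origin under its centre; leave it alone.

How it is judged:
By the outcome, as a careful person would: the job done as asked, in the order asked, and still so for the second after the job is handed in, while the arm keeps its last pose, push and grip.
It also fails if it takes over 67 s, if anything falls off the work surface, if the arm or the gripper's body presses on something with over 40 N, if the wrist force passes 120 N, or if a joint passes its speed limit or range.

### The arm

A 6-joint arm with a two-finger parallel gripper is mounted at the origin on the work surface. World frame = base frame: x ahead of the robot, y to its left, z up, the work surface at z = 0. Lengths are in m, angles in rad, forces in N, time in s.
With the tool pointing down it reaches from about 0.3 to 0.875 m from the base axis. Payload 4.2 kg.
Tool frame: the origin (TCP) lies on the centre line of the jaws, within the pads' length; the fingertips stand 8 mm ahead of it and the grasp point (between the pads) lies 11 mm behind it (ctrl.tip_reach is the distance from the TCP to the fingertips, in m); z points along the fingers, y is the line along which they close (so a half turn about z gives the same grasp; the last joint's range is limited). The gripper opens to 85 mm and grips with 20 to 120 N. Pads are 22 mm wide; open, the fingers measure 114 mm over their backs; the gripper's body (76 mm by 85 mm) begins 54 mm behind the grasp point. The pads swing forward as they close: fully open they stand 13 mm farther back than shut.
Start: joints at [1.28, 0.32, 1.565, -0, 1.257, -0.02], TCP at [0.154, 0.554, 0.239] pointing down, gripper open.
Joint ranges: [-3.11, 3.11], [-0.84, 2.01], [0.21, 2.61], [-1.34, 4.49], [0.05, 2.63], [-2.56, 2.56]. Speed limits (rad/s): [2.57, 2.57, 3.14, 3.14, 3.14, 3.14].

### API

Orientations are given as a 3x3 rotation matrix whose columns are the frame's x, y, z axes.
In Python, from workcell import ctrl gives the robot as it stands.
- The arm moves only by the tool apply_moves, never from a script. Its argument "increments" is a list of rows, each a list of 2 entries, a list of its own where there are three numbers: the shift along the tool's x, y, z in cm, then the turn, a rotation vector about the tool's x, y, z in rad. A call has 1 to 10 rows; each row shifts and turns the commanded pose from where the row before left it, along the tool's axes as they then stand; what a row does not reach is not made up. A row lasts 1/8 s, in which the tool goes at most 62.5 mm and 10.7 degrees, less where a joint would pass 70% of its speed; a pose out of reach is approached as far as the arm can. A call with a gripper value outside its range is refused whole. "gripper" is the closure in counts, from 0 (fully open) to 255 (shut), set as the call begins (left out, the last holds). The fingers move at their own pace and stop on an object; "squeeze" is the grip in N (left out, the last holds). Time passes only in rows, so rows that do not move let the fingers close. It gives the time, the measured TCP pose, the force, the opening and the grip force at its end, in the units of the state.
- ctrl.get_obs(): the state, without advancing time (a new reading comes with each control period).
- ctrl.grab_frame(name): name is "scene" or "top" or "wrist"; returns the picture (400x640x3 uint8, red, green, blue); there is no depth.
- ctrl.camera_info(name): a dict with "intrinsics" (3x3 intrinsics, pixels), "k1" (the pictures are not rectified: a ray, as slopes to the right and down, at radius r is drawn at 1 + k1 r^2 times it, then the intrinsics apply), "R" (3x3) and "t" (3): a world point X has camera coordinates R X + t; the wrist camera has in their place "tool_from_camera" (4x4, takes a point from camera to tool coordinates, whose origin is the TCP and whose axes are the flange's). Camera axes: x right, y down, z forward; pixel columns grow to the right and rows downward; lengths in m; the calibration is good to about 2 mm. A picture is of the moment at which its call begins: read the wrist's pose just before it. camera_info takes no time and is no camera call.
- ctrl.finish_job(): hands the job in; it is judged then, once.
The state is a dict: "clock": time; "q": joint angles; "joint_vel": joint speeds; "effort": joint torques, N m; "tcp_pos": TCP position; "orientation": TCP orientation; "ft_force": force on the tool from outside, world axes, zero at the start; "moment": the same for the moment, N m; "grip_width": finger opening in m; "grip_force": force on a finger pad.
Only numpy, scipy, OpenCV 4.12 (cv2) and the standard library are available. Lean on these libraries where they do the work, as an engineer would, in place of code of your own. Each camera call takes 0.05 s, during which the arm holds its last target. There are 200 camera calls.

## Working session

There is one attempt and no reset: what is moved stays moved. The work goes in short steps, Python scripts to look and compute and a tool call to move; the robot and the scene stay as the last step left them, time stands still between calls to the robot, and variables do not carry over. Pictures are saved under pics/ and viewed, at most 10 in all, crops included, and the job is handed in when it is done.

Besides the shell and the picture viewer there is one more tool, called after "Request:" in YAML: its name, and indented under it one key for each argument. apply_moves: Moves the arm, as the interface text tells. Its arguments: {"type":"object","properties":{"increments":{"type":"array","items":{"type":"array"}},"gripper":{"type":"number"},"squeeze":{"type":"number"}},"required":["increments"]}

```bash
mkdir -p pics
cat > h.py <<'E'
import numpy as np, cv2
from workcell import ctrl
def ray(name,uv,obs=None):
    c=ctrl.camera_info(name);K=np.array(c["intrinsics"]);k1=c["k1"]
    p=np.linalg.solve(K,np.array([uv[0],uv[1],1.]))[:2];s=p.copy()
    for _ in range(30): s=p/(1+k1*(s@s))
    d=np.array([s[0],s[1],1.])
    if name=="wrist":
        T=np.array(c["tool_from_camera"]);Rt=np.array(obs["orientation"])
        return np.array(obs["tcp_pos"])+Rt@T[:3,3],Rt@T[:3,:3]@d
    R=np.array(c["R"]);t=np.array(c["t"]);return -R.T@t,R.T@d
def onz(name,uv,z,obs=None):
    o,d=ray(name,uv,obs);return o+d*(z-o[2])/d[2]
def proj(name,X,obs=None):
    c=ctrl.camera_info(name);K=np.array(c["intrinsics"]);X=np.array(X,float)
    if name=="wrist":
        T=np.array(c["tool_from_camera"]);Rt=np.array(obs["orientation"])
        x=T[:3,:3].T@(Rt.T@(X-np.array(obs["tcp_pos"]))-T[:3,3])
    else: x=np.array(c["R"])@X+np.array(c["t"])
    s=x[:2]/x[2];s=s*(1+c["k1"]*(s@s));return (K@np.array([*s,1]))[:2]
def save(name,fn):
    im=cv2.cvtColor(ctrl.grab_frame(name),cv2.COLOR_RGB2BGR);cv2.imwrite("pics/"+fn,im);return im
E
python3 - <<'E'
from h import *
o=ctrl.get_obs();print(o)
a=save("top","top0.png");b=save("scene","scene0.png");c=save("wrist","wrist0.png")
for n in("top","scene","wrist"):print(n,ctrl.camera_info(n))
print(ctrl.tip_reach)
E
```

```text
{'clock': 0.0, 'q': array([ 1.27998605e+00,  3.20301056e-01,  1.56571031e+00, -6.63852318e-06,
        1.25737468e+00, -2.00207737e-02]), 'joint_vel': array([-0.00021199,  0.00058502,  0.00048948,  0.00070935,  0.00107871,
       -0.00066444]), 'effort': array([ 1.01450496e-03, -4.15531075e+01, -2.34162211e+01,  8.64611457e-05,
        8.27308424e-03, -2.92362188e-05]), 'tcp_pos': array([0.1536859 , 0.55359309, 0.23846484]), 'orientation': array([[-9.63560551e-01,  2.67489824e-01, -5.08165729e-04],
       [ 2.67490305e-01,  9.63559017e-01, -1.71989804e-03],
       [ 2.95924475e-05, -1.79315531e-03, -9.99998392e-01]]), 'ft_force': array([-0.52737757,  0.22480913,  0.0401741 ]), 'moment': array([-0.02636088, -0.01964788, -0.02995559]), 'grip_force': 0.0, 'grip_width': 0.08579859470560308}
top {'intrinsics': array([[393.12271191,   0.        , 319.81186423],
       [  0.        , 393.12271191, 204.23185358],
       [  0.        ,   0.        ,   1.        ]]), 'k1': 0.008011289213310088, 'R': array([[-0.0738301 , -0.99726787,  0.00243257],
       [-0.97705639,  0.07184473, -0.20049726],
[... 380 characters left out ...]
0.30855271, -0.82139808],
       [-0.66907403, -0.47700643, -0.56991649]]), 't': array([ 0.31582931, -0.19850412,  1.30233343])}
wrist {'intrinsics': array([[353.58600234,   0.        , 322.70070592],
       [  0.        , 353.58600234, 198.24354411],
       [  0.        ,   0.        ,   1.        ]]), 'k1': -0.05652770981280704, 'tool_from_camera': array([[-3.52791186e-04, -9.59280253e-01, -2.82455789e-01,
         7.19906600e-02],
       [ 9.99999696e-01, -1.41820696e-04, -7.67360042e-04,
         9.27562221e-04],
       [ 6.96055258e-04, -2.82455973e-01,  9.59280011e-01,
        -1.34910341e-01],
       [ 0.00000000e+00,  0.00000000e+00,  0.00000000e+00,
         1.00000000e+00]])}
0.008
```

View pics/top0.png

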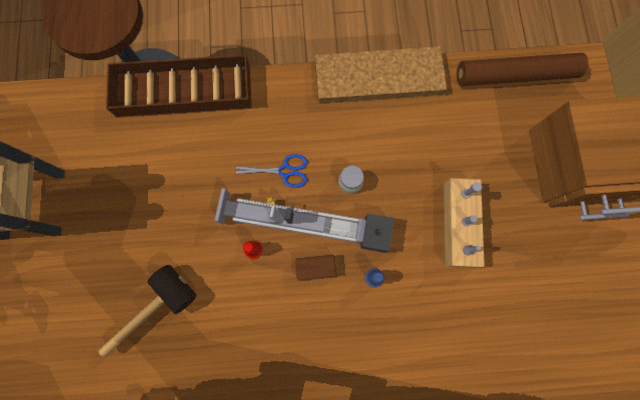

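View pics/scene0.png

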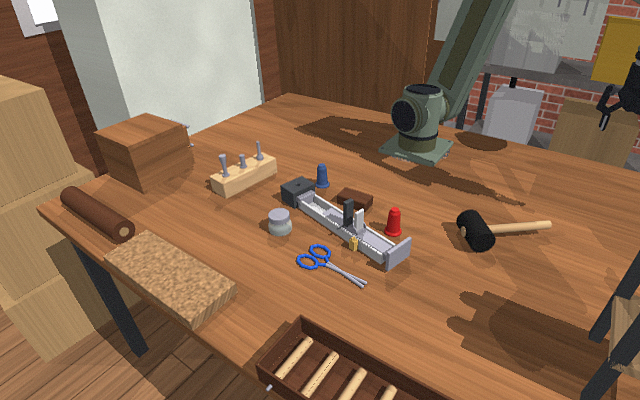

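Top view: block around (464,222) with three tools at (475,188), (473,220) and (472,250). The clevis is at (377,233), the post at (288,213) and the brass clip at (271,203). In the scene view the middle tool, (242,160), looks shortest, so it should be the pin. I'll measure next.

Run:
```python
from h import *
np.set_printoptions(precision=4,suppress=True)
print("cam",ray("top",(0,0))[0],ray("scene",(0,0))[0])
for n,uv,z in [("pin?",(475,219),.09),("nearA",(477,187),.11),("farC",(470,250),.11),("clevis",(378,232),.05),("post",(287,211),.096),("clip",(271,201),.036),("endplate",(222,207),.03),("jar",(351,178),.05),("edge",(318,267),.03),("spoolb",(375,278),.07),("spoolr",(252,250),.07)]:
    print(n,onz("top",uv,z))
im=cv2.imread("pics/top0.png")
hsv=cv2.cvtColor(im,cv2.COLOR_BGR2HSV)
# clevis dark region
m=((hsv[...,2]<85)).astype(np.uint8); roi=np.zeros_like(m);roi[205:262,350:405]=1
n,l,s,c=cv2.connectedComponentsWithStats(m*roi);i=1+np.argmax(s[1:,4]);print("clevis cc",s[i],c[i])
crop=cv2.resize(im[170:275,205:500],None,fx=2.7,fy=2.7,interpolation=cv2.INTER_CUBIC);cv2.imwrite("pics/crop0.png",crop)
for n,uv in [("pin",(242,160))]:
    print(onz("scene",uv,.09))
```

```text
cam [ 0.3792 -0.0065  0.9288] [1.1459 0.4226 0.5862]
pin? [ 0.4932 -0.3532  0.09  ]
nearA [ 0.5591 -0.3598  0.11  ]
farC [ 0.4266 -0.3246  0.11  ]
clevis [ 0.4852 -0.1477  0.05  ]
post [0.5394 0.0505 0.096 ]
clip [0.5772 0.0903 0.036 ]
endplate [0.5726 0.2053 0.03  ]
jar [ 0.6149 -0.0984  0.05  ]
edge [ 0.4184 -0.0075  0.03  ]
spoolb [ 0.3844 -0.1278  0.07  ]
spoolr [0.4637 0.1332 0.07  ]
clevis cc [359 214  35  39 975] [377.1672 233.1282]
[ 0.5181 -0.3256  0.09  ]
```

View pics/crop0.png

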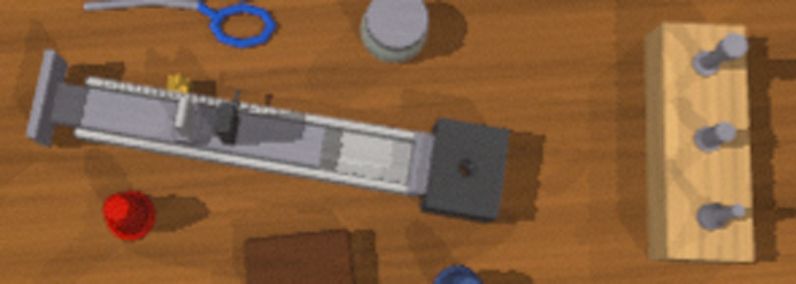

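The crop shows the pin in the middle hole, top at full-image (474,219). The clevis hole is at (377.6,232), the post top at (290,208), the plate at (274,212) and the clip at (271,201). The gauge y and the block's short axis are both nearly along tool y. I'll move over the gauge for a look.

Request:
apply_moves:
  increments:
    - [[-4.9,-4.0,0],[0,0,0]]
    - [[-4.9,-4.0,0],[0,0,0]]
    - [[-4.9,-4.0,0],[0,0,0]]
    - [[-4.9,-4.0,0],[0,0,0]]
    - [[-4.9,-4.0,0],[0,0,0]]
    - [[-4.9,-4.0,0],[0,0,0]]
    - [[-4.9,-4.0,0],[0,0,0]]
    - [[-4.9,-4.0,0],[0,0,0]]
    - [[-4.9,-4.0,0],[0,0,0]]
    - [[-4.9,-4.0,0],[0,0,0]]

```text
clock: 1.4
tcp_pos: [0.5154, 0.0418, 0.2392]
orientation: [[-0.963, 0.268, 0.0], [0.268, 0.963, 0.0], [0.0, 0.0, -1.0]]
ft_force: [0.6, 1.3, 0.1]
grip_width: 0.0854
grip_force: 0.0
```

Request:
apply_moves:
  increments:
    - [[0,0,0],[0,0,0]]
    - [[0,0,0],[0,0,0]]
    - [[0,0,0],[0,0,0]]

```text
clock: 1.78
tcp_pos: [0.5138, 0.0449, 0.2393]
orientation: [[-0.964, 0.266, -0.001], [0.266, 0.964, 0.0], [0.001, 0.0, -1.0]]
ft_force: [-0.0, 0.8, 0.5]
grip_width: 0.0854
grip_force: 0.0
```

Run:
```python
from h import *
import pickle
o=ctrl.get_obs();im=save("wrist","w1.png");pickle.dump(o,open("w1.pkl","wb"))
print(o["tcp_pos"],o["orientation"])
cv2.imwrite("pics/w1v.png",cv2.resize(im,(800,500),interpolation=cv2.INTER_CUBIC))
```

```text
[0.51376056 0.04489592 0.23928189] [[-9.64031674e-01  2.65786852e-01 -5.29044283e-04]
 [ 2.65786691e-01  9.64031799e-01  3.54815000e-04]
 [ 6.04320674e-04  2.01439969e-04 -9.99999797e-01]]
```

View pics/w1v.png

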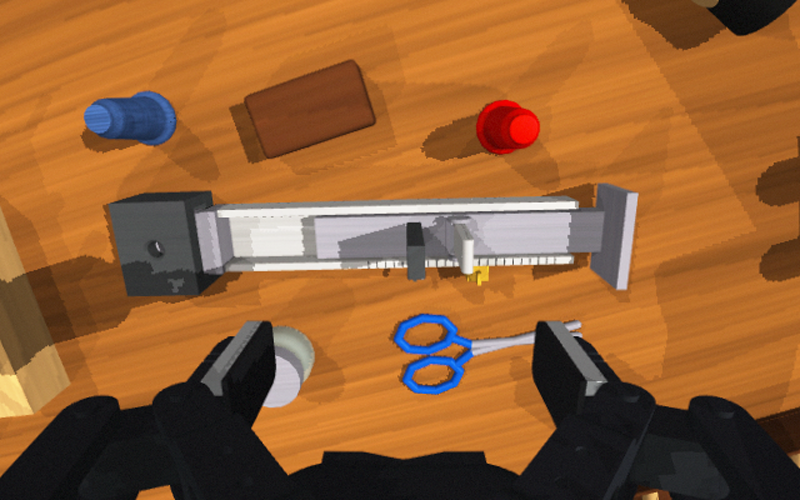

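The view shows the clevis hole at (125,199) in full-res pixels, the rail horizontal with wall tops at rows ~165 and ~210, the post at (333,190), the plate at (372,195) and the brass tooth at (385,218). Next I'll compute the gauge frame.

Run:
```python
from h import *
import pickle
np.set_printoptions(precision=4,suppress=True)
o=pickle.load(open("w1.pkl","rb"));im=cv2.imread("pics/w1.png");hsv=cv2.cvtColor(im,cv2.COLOR_BGR2HSV)
g=hsv[...,2].astype(int);S=hsv[...,1]
# hole: darkest blob near (125,199)
r=g[188:212,112:138];m=(r<25).astype(np.uint8);n,l,s,c=cv2.connectedComponentsWithStats(m);print("hole",s[1:],c[1:]+[112,188])
# -x wall outer (upper) edge: wood->white transition
pts=[]
for u in range(185,455,10):
    col=(S[150:185,u]<60)&(g[150:185,u]>120); k=np.argmax(col); pts.append((u,150+k))
print(pts)
pts=np.array(pts,float);f=np.polyfit(pts[:,0],pts[:,1],1)
res=pts[:,1]-np.polyval(f,pts[:,0]);k=abs(res)<1.5;f=np.polyfit(pts[k,0],pts[k,1],1)
A=onz("wrist",(190,np.polyval(f,190)),.028,o);B=onz("wrist",(450,np.polyval(f,450)),.028,o)
y=(B-A)[:2]/np.linalg.norm((B-A)[:2]);print("gy from wall",y,A,B)
x=np.array([y[1],-y[0]])
H=onz("wrist",(125,199),.05,o)[:2];O=H+.185*y
print("hole",H,"O",O,"wall x (exp -26mm):",(A[:2]-O)@x,(B[:2]-O)@x)
ob=onz("top",(377.6,232.2),.05);print("hole from top",ob)
# brass
m=((hsv[...,0]>20)&(hsv[...,0]<32)&(S>150)&(g>120)).astype(np.uint8);m[:205]=0;m[235:]=0;m[:,:360]=0;m[:,410:]=0
n,l,s,c=cv2.connectedComponentsWithStats(m);print("brass",s[1:],c[1:])
for n,P in [("clip tooth",onz("wrist",(384.8,218.4),.036,o))]:
    print(n,P,"gauge",(P[:2]-O)@x,(P[:2]-O)@y)
for name,uv,z in [("post top",(332.8,213),.096),("plate top",(373,205),.086)]:
    P=onz("wrist",uv,z,o);print(name,P,(P[:2]-O)@x,(P[:2]-O)@y)
W=lambda gx,gy,z:[*(O+gx*x+gy*y),z]
q=0.035
for a in [(37,.03),(0,.096)]: print(a,proj("wrist",W(a[0]/1e3,q,a[1]),o))
# brass mask in top? pin position from two views of w1? block
cv2.imwrite("pics/w1c.png",cv2.resize(im[160:240,290:420],None,fx=6,fy=6,interpolation=cv2.INTER_CUBIC))
```

```text
hole [] []
[(185, np.int64(163)), (195, np.int64(163)), (205, np.int64(163)), (215, np.int64(162)), (225, np.int64(162)), (235, np.int64(162)), (245, np.int64(162)), (255, np.int64(162)), (265, np.int64(161)), (275, np.int64(161)), (285, np.int64(161)), (295, np.int64(161)), (305, np.int64(160)), (315, np.int64(160)), (325, np.int64(160)), (335, np.int64(160)), (345, np.int64(159)), (355, np.int64(159)), (365, np.int64(159)), (375, np.int64(159)), (385, np.int64(159)), (395, np.int64(159)), (405, np.int64(158)), (415, np.int64(158)), (425, np.int64(158)), (435, np.int64(158)), (445, np.int64(159))]
gy from wall [0.2463 0.9692] [ 0.4718 -0.0805  0.028 ] [0.5357 0.171  0.028 ]
hole [ 0.486  -0.1466] O [0.5315 0.0327] wall x (exp -26mm): -0.029990993622534382 -0.029990993622534375
hole from top [ 0.4848 -0.1468  0.05  ]
brass [[379 213  12  15 120]
 [376 220   1   1   1]
 [374 222   1   3   3]
 [377 222   1   1   1]
 [379 223   1   1   1]] [[385.2583 218.6917]
 [376.     220.    ]
 [374.     223.    ]
 [377.     222.    ]
 [379.     223.    ]]
clip tooth [0.5778 0.0934 0.036 ] gauge 0.02988367793526673 0.07018213844359715
post top [0.538  0.0477 0.096 ] 0.0025798181374605267 0.01606031033014341
plate top [0.5435 0.0821 0.086 ] -0.0005258332426356699 0.050763569641249326
(37, 0.03) [349.7561 223.6001]
(0, 0.096) [355.6199 209.6031]
```

View pics/w1c.png

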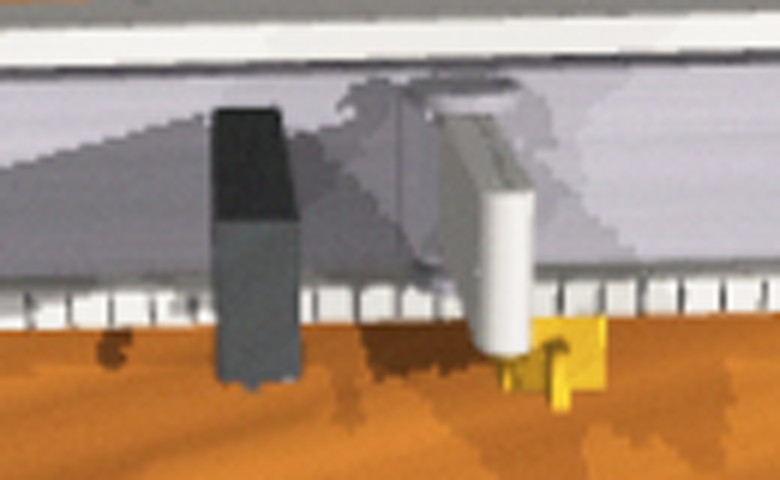

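Crop: post top face centre at (333,210), plate top at (375,206), tooth tip at about (383.5,225). The post reads y≈16 mm and the mark y≈70 mm, which fits the description. The wall "edge" is actually its foot at z=0, so -26 mm is consistent. Now to the pin.

Request:
apply_moves:
  increments:
    - [[-1.2,-5.5,0.4],[0,0,0]]
    - [[-1.2,-5.5,0.4],[0,0,0]]
    - [[-1.2,-5.5,0.4],[0,0,0]]
    - [[-1.2,-5.5,0.4],[0,0,0]]
    - [[-1.2,-5.5,0.4],[0,0,0]]
    - [[-1.2,-5.5,0.4],[0,0,0]]
    - [[-1.2,-5.5,0.4],[0,0,0]]
    - [[0,0,0],[0,0,0]]
    - [[0,0,0],[0,0,0]]

```text
clock: 2.95
tcp_pos: [0.4927, -0.3484, 0.2112]
orientation: [[-0.964, 0.267, -0.0], [0.267, 0.964, 0.001], [0.001, 0.001, -1.0]]
ft_force: [0.2, 1.3, -0.3]
grip_width: 0.0855
grip_force: 0.0
```

Run:
```python
from h import *
import pickle
o=ctrl.get_obs();im=save("wrist","w2.png");pickle.dump(o,open("w2.pkl","wb"))
print(o["tcp_pos"],o["orientation"])
```

```text
[ 0.49271364 -0.34835779  0.21121878] [[-9.63809042e-01  2.66593405e-01 -2.96779907e-04]
 [ 2.66592957e-01  9.63808616e-01  1.07049996e-03]
 [ 5.71427259e-04  9.52638103e-04 -9.99999383e-01]]
```

View pics/w2.png

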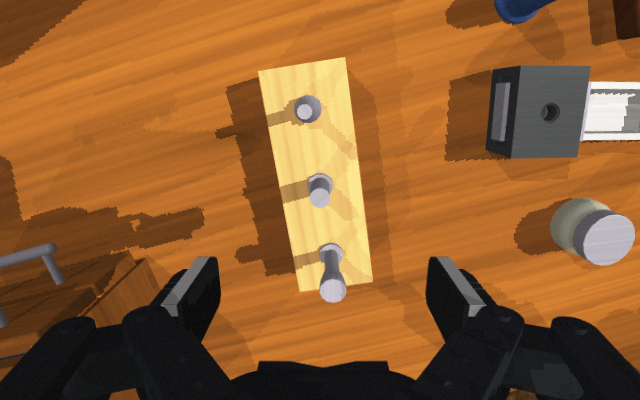

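The pin is in the middle: knob top at about (319.5,197), collar around (320,180). Neighbours are at (307,108) and (333,290). The clevis hole shows at (550,112). I'll refine both points.

Run:
```python
from h import *
import pickle
np.set_printoptions(precision=4,suppress=True)
o=pickle.load(open("w2.pkl","rb"));im=cv2.imread("pics/w2.png");hsv=cv2.cvtColor(im,cv2.COLOR_BGR2HSV)
S=hsv[...,1];V=hsv[...,2]
r=(slice(165,215),slice(300,340))
m=((S[r]<50)&(V[r]>150)).astype(np.uint8);n,l,s,c=cv2.connectedComponentsWithStats(m);i=1+np.argmax(s[1:,4]);s=s[i];print("knob top",s+[300,165,0,0,0],c[i]+[300,165])
u,v=c[i]+[300,165];P=onz("wrist",(u,v),.09,o);print(P, "top:",onz("top",(473.9,219.3),.09))
R=np.array(o["orientation"])
print("knob diam m", s[2]*np.linalg.norm(onz("wrist",(u+1,v),.09,o)-P))
g=V[100:125,538:562].astype(float);w=np.clip(60-g,0,None);yy,xx=np.mgrid[100:125,538:562]
h=((w*xx).sum()/w.sum(),(w*yy).sum()/w.sum());Hh=onz("wrist",h,.05,o);print("hole",h,Hh)
print("pin delta in tool cm",100*R.T@(P*[1,1,0]+[0,0,.066]-o["tcp_pos"]))
print("hole delta from pin, tool cm",100*R.T@(Hh-P)*[1,1,0])
o1=pickle.load(open("w1.pkl","rb"))
O=np.array([.5315,.0327]);y=np.array([.2463,.9692]);x=np.array([y[1],-y[0]])
for n,uv,z in[("post",(333,210),.096),("plate",(375,205.8),.086),("tooth",(383.5,225),.036)]:
    Q=onz("wrist",uv,z,o1);print(n,Q,(Q[:2]-O)@x,(Q[:2]-O)@y)
```

```text
knob top [309 174  24  34 435] [320.3103 192.6552]
[ 0.4915 -0.349   0.09  ] top: [ 0.4927 -0.3507  0.09  ]
knob diam m 0.018039276101212285
hole (np.float64(550.8084250067078), np.float64(111.77703246579019)) [ 0.4858 -0.1475  0.05  ]
pin delta in tool cm [ 0.0939 -0.1094 14.5218]
hole delta from pin, tool cm [ 5.9187 19.2691  0.    ]
post [0.5355 0.0485 0.096 ] -2.8424904096946174e-05 0.01630892367170938
plate [0.5447 0.0836 0.086 ] 0.00023956323110740896 0.052544311649923445
tooth [0.5844 0.0906 0.036 ] 0.03702428759085679 0.0691168541405546
```

Request:
apply_moves:
  increments:
    - [[-0.1,-0.1,3.5],[0,0,0]]
    - [[0,0,4.0],[0,0,0]]
    - [[0,0,4.0],[0,0,0]]
    - [[-0.05,0,3.0],[0,0,0]]
    - [[0,0,0],[0,0,0]]
    - [[0,0,0],[0,0,0]]

```text
clock: 3.75
tcp_pos: [0.4949, -0.3506, 0.0678]
orientation: [[-0.964, 0.266, 0.002], [0.266, 0.964, -0.001], [-0.002, -0.001, -1.0]]
ft_force: [0.2, 0.3, 0.2]
grip_width: 0.0854
grip_force: 0.0
```

Request:
apply_moves:
  increments:
    - [[0,0,0],[0,0,0]]
    - [[0,0,0],[0,0,0]]
    - [[0,0,0],[0,0,0]]
    - [[0,0,0],[0,0,0]]
    - [[0,0,0],[0,0,0]]
    - [[0,0,0],[0,0,0]]
    - [[0,0,0],[0,0,0]]
    - [[0,0,0],[0,0,0]]
  gripper: 255
  squeeze: 50

```text
clock: 4.75
tcp_pos: [0.4938, -0.3511, 0.0666]
orientation: [[-0.964, 0.267, 0.0], [0.267, 0.964, -0.0], [-0.0, -0.0, -1.0]]
ft_force: [-0.2, 1.5, 5.3]
grip_width: 0.0148
grip_force: 48.7
```

Request:
apply_moves:
  increments:
    - [[0,0,-1],[0,0,0]]
    - [[0,0,-3],[0,0,0]]
    - [[0,0,-3],[0,0,0]]
    - [[0,0,-2],[0,0,0]]
    - [[1.0,4,0],[0,0,0]]
    - [[2.0,6,0],[0,0,0]]
    - [[1.8,6,0],[0,0,0]]
    - [[1.0,3.4,0],[0,0,0]]
    - [[0,0,0],[0,0,0]]
    - [[0,0,0],[0,0,0]]

```text
clock: 6.0
tcp_pos: [0.4901, -0.15, 0.1564]
orientation: [[-0.964, 0.267, 0.001], [0.267, 0.964, -0.001], [-0.001, -0.0, -1.0]]
ft_force: [-0.2, -0.6, -0.5]
grip_width: 0.0145
grip_force: 49.0
```

Run:
```python
from h import *
import pickle
np.set_printoptions(precision=4,suppress=True)
o=ctrl.get_obs();im=save("wrist","w3.png");pickle.dump(o,open("w3.pkl","wb"))
R=np.array(o["orientation"])
print(o["tcp_pos"],o["grip_width"],o["grip_force"])
H=np.array([.4859,-.1471,.05])
print("hole px",proj("wrist",H,o),"pin tip exp px",proj("wrist",o["tcp_pos"]+R@[0,0,.0616],o),"collar bottom exp",proj("wrist",o["tcp_pos"]+R@[0,0,.0166],o),"to go",100*R.T@(H-o["tcp_pos"]))
cv2.imwrite("pics/w3c.png",cv2.resize(im[60:330,180:460],None,fx=2.2,fy=2.2,interpolation=cv2.INTER_CUBIC))
```

```text
[ 0.4901 -0.15    0.1564] 0.014544795345175667 49.03863072395325
hole px [324.0864 192.9141] pin tip exp px [321.4048 221.1863] collar bottom exp [321.0023 254.2184] to go [ 0.4864  0.1718 10.6435]
```

View pics/w3c.png

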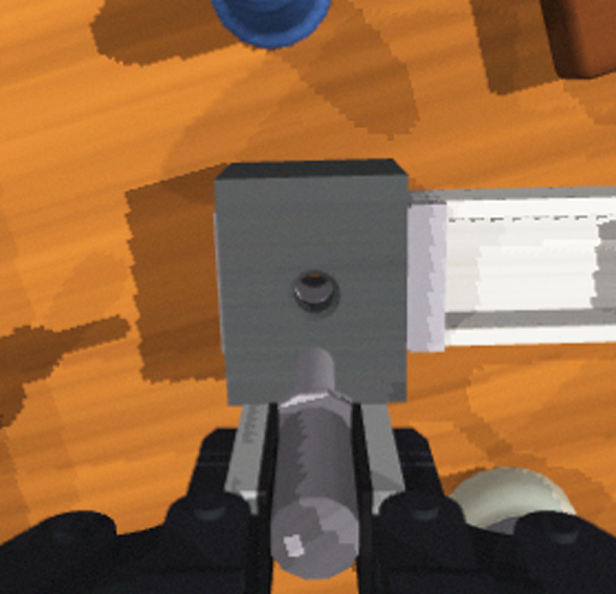

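Crop: hole at full (323.2,192.3), pin tip at about (323.8,223), knob top at (323.2,304). The pin is upright in the grip. Next I'll work out the tip-to-hole offset in tool coordinates.

Run:
```python
from h import *
import pickle
np.set_printoptions(precision=2,suppress=True)
o=pickle.load(open("w3.pkl","rb"));R=np.array(o["orientation"]);p=np.array(o["tcp_pos"])
f=lambda uv,tz:1000*R.T@(onz("wrist",uv,p[2]-tz,o)-p)
h=f((323.2,192.3),p[2]-.05)
print("hole",h)
for n,uv,tz in [("tip",(323.8,223.),.0616),("collar front",(322.5,241),.0146),("knobtop",(323.2,304),-.0234)]: print(n,f(uv,tz),h-f(uv,tz))
im=cv2.cvtColor(cv2.imread("pics/w3.png"),cv2.COLOR_BGR2GRAY)
print(im[210:240:2,308:342:2])
```

```text
hole [  5.31   1.09 106.43]
tip [-1.14  1.42 61.6 ] [ 6.46 -0.33 44.83]
collar front [ 7.58  0.71 14.59] [-2.27  0.38 91.84]
knobtop [ -0.81   1.01 -23.4 ] [  6.13   0.08 129.83]
[[ 91  91  90  93  90  91  89  87  91  91  89  88  89  93  88  90  88]
 [ 93  95  91  90  91  92  89  93  93  92  91  92  90  93  92  91  90]
 [ 91  91  88  91  92  90  88  91  91  89  87  89  90  91  90  89  85]
 [ 91  92  91  91  91  92  90  93  89  90  93  90  92  91  90  93  90]
 [ 94  94  96  92  97  95  97 101 108 101  93  94  95  93  93  93  92]
 [ 94  90  94  91  93  95  97 102 109 118 125  94  90  90  90  89  90]
 [ 91  91  92  90  95  97  95 103 109 120 127 119  91  92  88  91  90]
 [ 91  91  93  90  97  98  95 104 113 123 127 133  98  91  91  91  91]
 [ 91  92  92  93  95  99  98 102 112 119 127 128  96  92  90  92  92]
 [ 93  92  94  96  96  96  96 103 115 121 129 132  97  90  91  92  93]
 [ 91  96  94  95  98  96  95 106 114 123 130 133  98  95  95  95  94]
 [ 93  96  96  96  98  96  98 105 115 124 127 131 101  90  93  92  90]
 [ 91  94  90  94  98  95 100 107 114 119 128 133 101  91  92  92  90]
 [ 91  92  90  99  97  96  98 102 107 112 117 127 102  95  92  92  91]
 [ 93  95  98 101 108 111 115 119 126 134 140  91 118 106  98  92  91]]
```

Request:
apply_moves:
  increments:
    - [[0.62,0,0],[0,0,0]]
    - [[0,0,2],[0,0,0]]
    - [[0,0,2.0],[0,0,0]]
    - [[0,0,0.5],[0,0,0]]
    - [[0,0,0.4],[0,0,0]]
    - [[0,0,0.4],[0,0,0]]
    - [[0,0,0.2],[0,0,0]]
    - [[0,0,0],[0,0,0]]
  squeeze: 40

```text
clock: 7.05
tcp_pos: [0.4839, -0.1479, 0.1014]
orientation: [[-0.964, 0.267, 0.0], [0.267, 0.964, -0.0], [-0.0, 0.0, -1.0]]
ft_force: [-0.3, 0.6, -0.4]
grip_width: 0.0145
grip_force: 49.0
```

It went in without any contact force, so I'll continue home.

Request:
apply_moves:
  increments:
    - [[0,0,0.7],[0,0,0]]
    - [[0,0,0.7],[0,0,0]]
    - [[0,0,0.7],[0,0,0]]
    - [[0,0,0.7],[0,0,0]]
    - [[0,0,0.5],[0,0,0]]
    - [[0,0,0],[0,0,0]]
    - [[0,0,0],[0,0,0]]

```text
clock: 7.92
tcp_pos: [0.4838, -0.1479, 0.0683]
orientation: [[-0.964, 0.268, -0.0], [0.268, 0.964, 0.0], [0.0, 0.0, -1.0]]
ft_force: [0.9, 0.0, -0.9]
grip_width: 0.0147
grip_force: 49.0
```

Request:
apply_moves:
  increments:
    - [[0,0,0.2],[0,0,0]]
    - [[0,0,0.1],[0,0,0]]
    - [[0,0,0.1],[0,0,0]]
    - [[0,0,0],[0,0,0]]

```text
clock: 8.43
tcp_pos: [0.484, -0.1479, 0.0665]
orientation: [[-0.964, 0.267, 0.001], [0.267, 0.964, -0.0], [-0.001, 0.0, -1.0]]
ft_force: [-4.3, 2.2, 14.8]
grip_width: 0.0146
grip_force: 51.1
```

Seated: it stops at the same height as in the block, with 15 N up. Release, rise, and go over the post.

Request:
apply_moves:
  increments:
    - [[0,0,0],[0,0,0]]
    - [[0,0,0],[0,0,0]]
    - [[0,0,0],[0,0,0]]
    - [[0,0,0],[0,0,0]]
    - [[0,0,0],[0,0,0]]
    - [[0,0,0],[0,0,0]]
    - [[0,0,-2],[0,0,0]]
    - [[0,0,-4],[0,0,0]]
    - [[0,0,-4],[0,0,0]]
    - [[0,0,-3],[0,0,-0.021]]
  gripper: 0

```text
clock: 9.68
tcp_pos: [0.4841, -0.148, 0.1961]
orientation: [[-0.969, 0.247, 0.002], [0.247, 0.969, -0.0], [-0.002, -0.0, -1.0]]
ft_force: [0.2, -0.2, -0.3]
grip_width: 0.085
grip_force: 0.0
```

Request:
apply_moves:
  increments:
    - [[0,5.5,0],[0,0,0]]
    - [[0,6,0],[0,0,0]]
    - [[0,6,0],[0,0,0]]
    - [[0,5,0],[0,0,0]]
    - [[0,0,0],[0,0,0]]
    - [[0,0,0],[0,0,0]]
    - [[0,0,0],[0,0,0]]

```text
clock: 10.55
tcp_pos: [0.5391, 0.0689, 0.1943]
orientation: [[-0.969, 0.249, -0.0], [0.249, 0.969, -0.0], [0.0, -0.0, -1.0]]
ft_force: [-0.6, 0.0, 0.8]
grip_width: 0.0853
grip_force: 0.0
```

Run:
```python
from h import *
import pickle
o=ctrl.get_obs();im=save("wrist","w4.png");pickle.dump(o,open("w4.pkl","wb"))
print(o["tcp_pos"],o["orientation"])
cv2.imwrite("pics/w4v.png",cv2.resize(im[90:330,60:420],None,fx=2.2,fy=2.2,interpolation=cv2.INTER_CUBIC))
```

```text
[0.53909073 0.06890422 0.19426878] [[-9.68584768e-01  2.48683324e-01 -3.88357240e-04]
 [ 2.48683447e-01  9.68584765e-01 -3.09434575e-04]
 [ 2.99205688e-04 -3.96291633e-04 -9.99999877e-01]]
```

View pics/w4v.png

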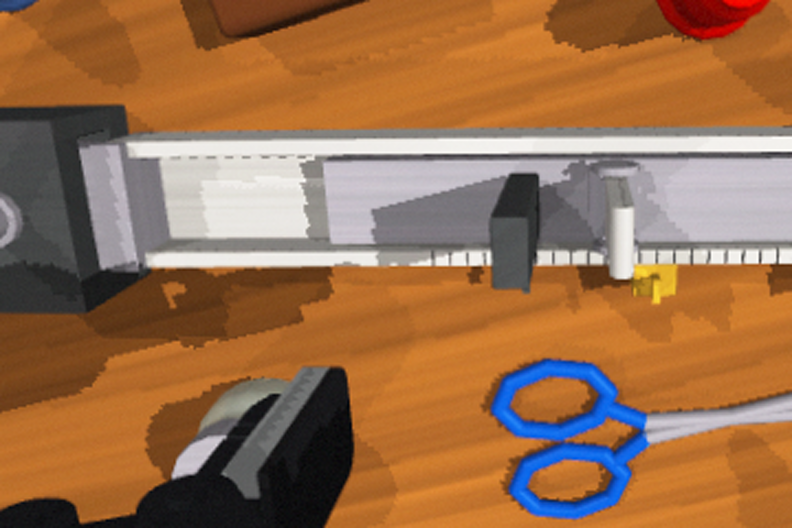

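View: the pin collar is at the left edge. The post top face centre is near full (293,204.5), plate top (343,200), tooth (358,222). Next I'll measure them in tool coordinates.

```bash
cat > meas.py <<'E'
from h import *
import pickle,sys
np.set_printoptions(precision=2,suppress=True)
def run(fn,pk,post,plate,tooth):
    o=pickle.load(open(pk,"rb"));R=np.array(o["orientation"]);p=np.array(o["tcp_pos"])
    O=np.array([.4859,-.1471])+.185*np.array([.2463,.9692]);y=np.array([.2463,.9692]);x=np.array([y[1],-y[0]])
    print("tcp gauge mm",1000*(p[:2]-O)@x,1000*(p[:2]-O)@y)
    for n,uv,z in[("post",post,.096),("plate",plate,.086),("tooth",tooth,.036)]:
        P=onz("wrist",uv,z,o);print(n,"tool mm",1000*R.T@(P-p),"gauge",1000*(P[:2]-O)@x,1000*(P[:2]-O)@y)
E
python3 - <<'E'
from meas import *
im=cv2.imread("pics/w4.png");hsv=cv2.cvtColor(im,cv2.COLOR_BGR2HSV)
m=((hsv[...,0]>20)&(hsv[...,0]<32)&(hsv[...,1]>150)&(hsv[...,2]>110)).astype(np.uint8)
for r in range(208,230): 
    c=np.where(m[r,340:380])[0];print(r,(c.min()+340,c.max()+340,len(c)) if len(c) else None)
g=cv2.cvtColor(im,cv2.COLOR_BGR2GRAY)
print("post row200",g[200,275:312]);print("post row215",g[215,275:312]);print("plate row 205",g[205,330:355]);print("post col",g[180:228,292])
run("","w4.pkl",(293.2,204.5),(342.5,202),(358.2,223))
E
```

```text
208 None
209 None
210 (np.int64(357), np.int64(366), 10)
211 (np.int64(349), np.int64(366), 18)
212 (np.int64(349), np.int64(366), 18)
213 (np.int64(349), np.int64(366), 18)
214 (np.int64(349), np.int64(366), 16)
215 (np.int64(349), np.int64(366), 14)
216 (np.int64(348), np.int64(366), 11)
217 (np.int64(348), np.int64(366), 11)
218 (np.int64(354), np.int64(366), 11)
219 (np.int64(357), np.int64(366), 10)
220 (np.int64(357), np.int64(366), 10)
221 (np.int64(348), np.int64(366), 13)
222 (np.int64(348), np.int64(366), 12)
223 (np.int64(348), np.int64(366), 12)
224 (np.int64(357), np.int64(360), 4)
225 (np.int64(357), np.int64(359), 3)
226 (np.int64(357), np.int64(359), 3)
227 (np.int64(357), np.int64(359), 3)
228 None
229 None
post row200 [106 107 105 103 101 101 104  88  71  77  81  80  79  80  82  83  83  81
  86  83  83  85  84  86  83  58  50  54  50  71  85  97 105  99 101 100
  98]
post row215 [ 64  69  67 112 121 119 121 118  91  79  81  86  85  81  83  81  82  83
  85  85  84  87  86  86  85  59  69  99 105 104 103 102 102 102 101 104
 106]
plate row 205 [223 208 178 158 137 150 124 135 158 183 208 222 228 234 238 238 232 216
 214 222 120 163 217 223 225]
post col [ 43  40  42  43  42  39  44  44  55  80  87  84  82  80  82  82  80  82
  83  83  81  83  85  85  85  86  83  85  83  85  83  83  84  85  80  83
  85  84  87  88  90 101 123 124 125 129 126 124]
tcp gauge mm -1.6493840089123477 37.44989067222952
post tool mm [ -1.19 -19.65  98.28] gauge -0.536424124004084 17.75494437923836
plate tool mm [ -2.44  14.98 108.26] gauge 0.7980035114068647 52.37848154873453
tooth tool mm [-37.14  32.04 158.24] gauge 35.519511964870574 69.33584670940756
```

Offsets: the pair centre is about -5 mm in tool y and -1.2 mm in tool x. I'll pre-close to about 64 mm, then descend astride both to TCP z≈0.050.

Request:
apply_moves:
  increments:
    - [[-0.12,-0.5,0],[0,0,0]]
    - [[0,0,2],[0,0,0]]
    - [[0,0,2],[0,0,0]]
    - [[0,0,0],[0,0,0]]
    - [[0,0,0],[0,0,0]]
  gripper: 63
  squeeze: 40

```text
clock: 11.22
tcp_pos: [0.5398, 0.0646, 0.155]
orientation: [[-0.969, 0.248, 0.001], [0.248, 0.969, 0.0], [-0.001, 0.0, -1.0]]
ft_force: [-0.4, 0.4, 0.8]
grip_width: 0.0644
grip_force: 0.0
```

Request:
apply_moves:
  increments:
    - [[0,0,2.5],[0,0,0]]
    - [[0,0,2.5],[0,0,0]]
    - [[0,0,2.5],[0,0,0]]
    - [[0,0,2],[0,0,0]]
    - [[0,0,1.0],[0,0,0]]
    - [[0,0,0],[0,0,0]]
    - [[0,0,0],[0,0,0]]

```text
clock: 12.1
tcp_pos: [0.5402, 0.0651, 0.0503]
orientation: [[-0.969, 0.247, 0.002], [0.247, 0.969, 0.0], [-0.002, 0.001, -1.0]]
ft_force: [-0.2, -0.9, -0.5]
grip_width: 0.0645
grip_force: 0.0
```

Run:
```python
from h import *
import pickle
o=ctrl.get_obs();im=save("wrist","w5.png");pickle.dump(o,open("w5.pkl","wb"))
print(o["tcp_pos"],o["ft_force"],o["grip_width"])
cv2.imwrite("pics/w5v.png",im[120:400,180:470])
```

```text
[0.54019784 0.06508115 0.05031268] [-0.15834275 -0.87055634 -0.51300731] 0.06454762830833319
```

View pics/w5v.png

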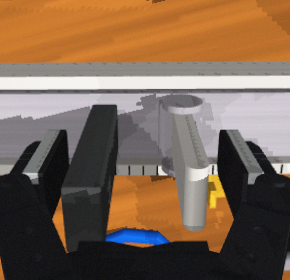

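The gripper sits astride: left finger close to the post, the plate clear on the right, tooth visible near full (392,315). I'll narrow to ~54 mm, the lever still untouched, and push the post out.

Request:
apply_moves:
  increments:
    - [[0,0,0],[0,0,0]]
    - [[0,0,0],[0,0,0]]
    - [[0,0.5,0],[0,0,0]]
    - [[0,0.7,0],[0,0,0]]
    - [[0,0.7,0],[0,0,0]]
    - [[0,0.7,0],[0,0,0]]
    - [[0,0.7,0],[0,0,0]]
    - [[0,0.7,0],[0,0,0]]
    - [[0,0.5,0],[0,0,0]]
    - [[0,0,0],[0,0,0]]
  gripper: 93

```text
clock: 13.4
tcp_pos: [0.5508, 0.1095, 0.0493]
orientation: [[-0.969, 0.247, 0.001], [0.247, 0.969, 0.001], [-0.0, 0.001, -1.0]]
ft_force: [-0.4, -0.4, 1.0]
grip_width: 0.0539
grip_force: 0.0
```

```bash
cat > look.py <<'E'
from meas import *
def look(tag):
    o=ctrl.get_obs();im=save("wrist",tag+".png");pickle.dump(o,open(tag+".pkl","wb"))
    print("tcp",1000*np.array(o["tcp_pos"]),"F",o["ft_force"],"w",1000*o["grip_width"],o["grip_force"])
    p=np.array(o["tcp_pos"]);R=np.array(o["orientation"])
    hsv=cv2.cvtColor(im,cv2.COLOR_BGR2HSV)
    m=((hsv[...,0]>20)&(hsv[...,0]<32)&(hsv[...,1]>150)&(hsv[...,2]>110)).astype(np.uint8)
    e=proj("wrist",p+R@np.array([-.037,0,p[2]-.036]),o);print("expected tooth row",e)
    n,l,s,c=cv2.connectedComponentsWithStats(m)
    for i in range(1,n):
        if s[i,4]>15: print("yellow",s[i],c[i])
    i=1+np.argmax(s[1:,4]);x0,y0,w,h=s[i,:4]
    for r in range(y0,y0+h+6,2):
        k=np.where(m[r,x0-10:x0+w+10])[0]
        if len(k):print(r,k.min()+x0-10,k.max()+x0-10,len(k))
    g=cv2.cvtColor(im,cv2.COLOR_BGR2GRAY)
    r=int(proj("wrist",p+R@np.array([0,0,p[2]-.096]),o)[1]);print("post row",r);print(g[r,220:420].tolist())
E
python3 -c "
from look import *
look('w6')"
```

```text
tcp [550.84 109.51  49.25] F [-0.37 -0.41  0.99] w 53.893281166960854 0.0
expected tooth row [321.09 325.48]
yellow [297 300  22  31 330] [308.44 313.32]
300 294 314 3
302 307 318 9
304 304 318 15
306 293 318 16
308 292 317 15
310 293 317 16
312 289 317 15
314 288 317 20
316 291 317 16
318 287 317 24
320 297 303 7
322 298 302 5
324 298 302 5
326 298 302 5
328 298 302 5
330 298 302 5
post row 345
[29, 27, 30, 26, 23, 23, 21, 22, 23, 19, 21, 17, 22, 19, 25, 24, 20, 20, 23, 25, 24, 27, 24, 24, 23, 24, 26, 36, 38, 37, 37, 37, 39, 39, 35, 38, 36, 38, 38, 37, 39, 38, 37, 33, 40, 37, 37, 35, 39, 36, 38, 37, 39, 35, 33, 33, 27, 30, 27, 29, 26, 40, 97, 147, 144, 143, 144, 143, 143, 145, 142, 143, 139, 139, 141, 141, 136, 137, 134, 137, 137, 133, 136, 134, 135, 136, 132, 133, 134, 133, 132, 134, 134, 130, 133, 132, 132, 132, 130, 133, 133, 132, 133, 131, 132, 119, 116, 115, 117, 115, 115, 116, 113, 112, 116, 114, 116, 115, 113, 118, 115, 116, 116, 118, 115, 116, 117, 117, 117, 119, 117, 118, 118, 118, 118, 121, 117, 111, 121, 147, 153, 161, 163, 168, 171, 171, 173, 166, 162, 160, 156, 155, 150, 150, 146, 142, 138, 130, 122, 115, 106, 111, 111, 110, 111, 111, 111, 111, 109, 107, 108, 107, 106, 107, 106, 106, 105, 106, 107, 65, 26, 23, 22, 20, 25, 25, 27, 22, 27, 24, 23, 22, 22, 22, 23, 24, 24, 27, 24, 23]
```

Run:
```python
from h import *
import pickle
np.set_printoptions(precision=2,suppress=True)
o=pickle.load(open("w6.pkl","rb"));R=np.array(o["orientation"]);p=np.array(o["tcp_pos"])
f=lambda uv,z:1000*R.T@(onz("wrist",uv,z,o)-p)
print("tooth",f((300,327),.036))
for c in (246.5,275.5,281.5): print(c,f((c,345),.096))
for a in(-26.95,-14.95):print(a,proj("wrist",p+R@np.array([0,(a+1)/1e3,p[2]-.096]),o))
O=np.array([.5315,.0322]);y=np.array([.2463,.9692]);print("tcp gy",1000*(p[:2]-O)@y)
im=cv2.imread("pics/w6.png")
cv2.imwrite("pics/w6v.png",cv2.resize(im[230:400,200:420],None,fx=3.4,fy=3.4,interpolation=cv2.INTER_CUBIC))
```

```text
tooth [-37.91 -10.41  13.26]
246.5 [  0.07 -22.04 -46.77]
275.5 [  0.15 -13.3  -46.76]
281.5 [  0.16 -11.5  -46.76]
-26.95 [233.62 344.97]
-14.95 [273.37 345.36]
tcp gy 79.69401765702311
```

View pics/w6v.png

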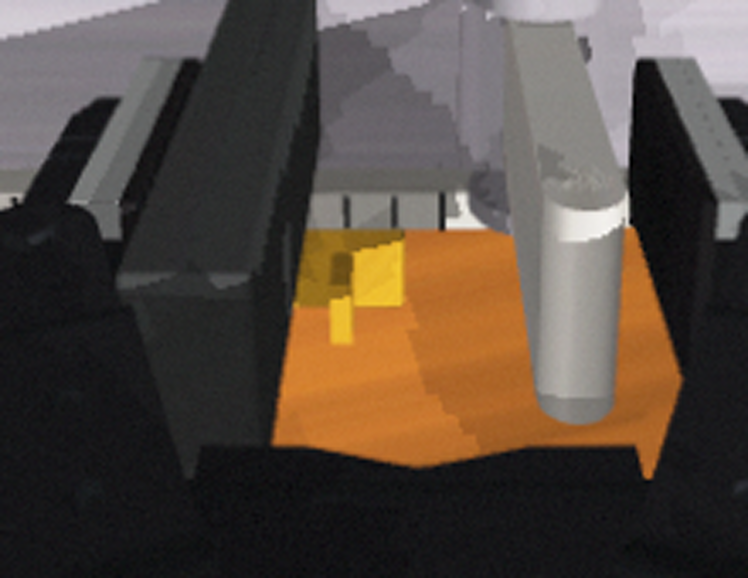

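Crop: the post top spans full columns 234.7–273.5, which matches finger contact. The plate is clear of the right pad and the tooth is at (300.4,326). The post still needs about +9.7 mm, so I'll push 9.2 and trim.

Request:
apply_moves:
  increments:
    - [[0,0.4,0],[0,0,0]]
    - [[0,0.3,0],[0,0,0]]
    - [[0,0.2,0],[0,0,0]]
    - [[0,0,0],[0,0,0]]
    - [[0,0,0],[0,0,0]]

```text
clock: 14.08
tcp_pos: [0.5528, 0.1176, 0.0493]
orientation: [[-0.969, 0.247, 0.0], [0.247, 0.969, 0.001], [-0.0, 0.001, -1.0]]
ft_force: [-0.0, -2.8, -0.4]
grip_width: 0.0546
grip_force: 0.0
```

```bash
cat > t.py <<'E'
from h import *
import sys,pickle
np.set_printoptions(precision=2,suppress=True)
def tooth(tag,bias=.9):
    o=ctrl.get_obs();im=save("wrist",tag+".png");R=np.array(o["orientation"]);p=np.array(o["tcp_pos"])
    hsv=cv2.cvtColor(im,cv2.COLOR_BGR2HSV)
    m=((hsv[...,0]>20)&(hsv[...,0]<32)&(hsv[...,1]>150)&(hsv[...,2]>110))
    e=proj("wrist",p+R@np.array([-.04,0,p[2]-.036]),o);r=int(e[1])
    cs=[]
    for k in range(r-8,r+4):
        c=np.where(m[k,150:400])[0]+150
        if 3<=len(c)<=9: cs.append(c.mean())
    print("cols",cs)
    if not cs: print("hidden"); return
    P=1000*R.T@(onz("wrist",(np.median(cs),r-1),.036,o)-p);w=1000*o["grip_width"]
    print("tcp",1000*p,"F",np.array(o["ft_force"]),"w",w,"grip",o["grip_force"])
    print("tooth tool y",P[1]-bias,"post y if on left pad",-w/2+6,"still to go mm",P[1]-bias+w/2-6)
E
python3 -c "
from t import *
tooth('w7')"
```

```text
cols []
hidden
```

The tooth is now hidden behind the post. I'll cross-check the w6 frame by comparing post and tooth directly with the same camera, then go by odometry.

Run:
```python
from h import *
import pickle
np.set_printoptions(precision=2,suppress=True)
o=pickle.load(open("w6.pkl","rb"));R=np.array(o["orientation"]);p=np.array(o["tcp_pos"])
f=lambda uv,z:1000*R.T@(onz("wrist",uv,z,o)-p)
g=cv2.cvtColor(cv2.imread("pics/w6.png"),cv2.COLOR_BGR2GRAY)
for r in (314,318,324,330):print(r,g[r,225:300].tolist())
e=R.T@np.array([.2463,.9692,0]);print("gauge y in tool",e)
t=f((300.4,326),.036);print("tooth",t,t@e)
for c in((234.7,311.5),(273.5,311.5)):P=f(c,.096);print(P,P@e)
q=ctrl.get_obs();d=1000*(np.array(q["tcp_pos"])-p);print("moved",d[0]*.2463+d[1]*.9692,1000*(q["grip_width"]-o["grip_width"]))
```

```text
314 [24, 25, 26, 24, 25, 28, 26, 21, 26, 50, 66, 68, 69, 65, 68, 47, 47, 45, 48, 48, 44, 47, 50, 52, 51, 48, 48, 48, 48, 50, 49, 48, 49, 50, 49, 47, 50, 46, 60, 79, 76, 66, 47, 46, 48, 46, 44, 40, 37, 30, 27, 32, 27, 26, 32, 28, 29, 28, 26, 44, 40, 29, 88, 117, 114, 115, 114, 115, 113, 114, 115, 114, 112, 110, 113]
318 [26, 26, 23, 23, 23, 26, 26, 27, 23, 25, 32, 37, 40, 41, 43, 43, 44, 37, 40, 37, 38, 40, 39, 40, 37, 37, 39, 40, 39, 36, 37, 39, 36, 38, 40, 37, 35, 32, 39, 37, 36, 34, 37, 38, 36, 38, 35, 38, 31, 31, 26, 26, 31, 33, 29, 27, 28, 25, 32, 45, 38, 76, 111, 114, 111, 115, 115, 116, 114, 113, 115, 115, 166, 187, 184]
324 [21, 24, 21, 24, 22, 24, 25, 22, 24, 23, 22, 23, 21, 25, 27, 35, 42, 45, 45, 38, 35, 41, 38, 35, 37, 35, 37, 39, 37, 36, 35, 36, 37, 36, 36, 38, 36, 38, 40, 37, 36, 40, 40, 37, 36, 37, 38, 35, 37, 31, 30, 28, 28, 27, 29, 26, 31, 30, 30, 28, 81, 129, 141, 138, 139, 136, 139, 139, 137, 136, 134, 139, 170, 185, 187]
330 [19, 24, 25, 24, 26, 27, 24, 26, 27, 25, 24, 25, 25, 25, 25, 22, 24, 38, 39, 37, 39, 34, 38, 39, 35, 39, 35, 34, 39, 37, 36, 36, 40, 40, 34, 36, 38, 37, 36, 36, 37, 40, 38, 36, 38, 37, 38, 35, 39, 36, 29, 28, 26, 29, 32, 29, 28, 29, 31, 79, 126, 139, 136, 139, 139, 138, 141, 141, 142, 140, 140, 140, 165, 181, 179]
gauge y in tool [0. 1. 0.]
tooth [-37.33 -10.2   13.26] -10.21691876820573
[ 11.79 -24.66 -46.78] -24.710835917367227
[ 11.88 -13.37 -46.77] -13.421421731570533
moved 8.270047284929646 0.29982346517379993
```

Delta in w6 is about 9.6 mm and 8.1 is done. I'll push 1 mm more, back off, rise and step to -y, so the wrist camera sees pointer and tooth side by side.

Request:
apply_moves:
  increments:
    - [[0,0.1,0],[0,0,0]]
    - [[0,0,0],[0,0,0]]
    - [[0,0,0],[0,0,0]]

```text
clock: 14.5
tcp_pos: [0.5529, 0.1182, 0.0493]
orientation: [[-0.969, 0.247, 0.0], [0.247, 0.969, -0.0], [-0.0, 0.0, -1.0]]
ft_force: [-0.8, -4.4, -0.1]
grip_width: 0.0541
grip_force: 0.0
```

Request:
apply_moves:
  increments:
    - [[0,-0.3,0],[0,0,0]]
    - [[0,0,-3],[0,0,0]]
    - [[0,0,-5],[0,0,0]]
    - [[0,-6,0],[0,0,0]]
    - [[0,-4,0],[0,0,0]]
    - [[0,0,0],[0,0,0]]
    - [[0,0,0],[0,0,0]]
    - [[0,0,0],[0,0,0]]

```text
clock: 15.5
tcp_pos: [0.5279, 0.0196, 0.1293]
orientation: [[-0.969, 0.246, 0.0], [0.246, 0.969, 0.001], [-0.0, 0.001, -1.0]]
ft_force: [0.4, 0.4, -0.6]
grip_width: 0.0541
grip_force: 0.0
```

Run:
```python
from h import *
import pickle
np.set_printoptions(precision=2,suppress=True,linewidth=250)
o=ctrl.get_obs();im=save("wrist","w8.png");pickle.dump(o,open("w8.pkl","wb"))
p=np.array(o["tcp_pos"]);print(p)
O=np.array([.5315,.0322]);y=np.array([.2463,.9692]);x=np.array([y[1],-y[0]])
W=lambda gx,gy,z:[*(O+gx*x+gy*y),z]
e=proj("wrist",W(.037,.0685,.036),o);print("tooth exp",e,"pointer exp",proj("wrist",W(.037,.0675,.03),o),"rail edge",proj("wrist",W(.026,.0685,.028),o))
hsv=cv2.cvtColor(im,cv2.COLOR_BGR2HSV);u,v=e.astype(int)
print("H");
for r in range(v-22,v+10):print(r,' '.join(f"{hsv[r,c,0]:3d}/{hsv[r,c,1]:3d}/{hsv[r,c,2]:3d}" for c in range(u-16,u+16,2)))
print(u-16)
```

```text
[0.53 0.02 0.13]
tooth exp [436.23 254.98] pointer exp [432.36 251.4 ] rail edge [434.3  236.32]
H
232  20/  6/238  11/ 12/176  15/ 14/177  13/ 12/153  15/ 13/119  17/ 20/177  11/ 16/176  17/ 13/134  90/  5/ 50 120/  5/ 55  19/ 12/168  13/ 12/187 165/ 12/ 42  30/  6/ 40  83/ 24/ 42   0/  0/ 43
233  17/  8/237  15/ 17/177  16/ 16/175  20/ 12/188  17/ 14/125  19/ 16/176  14/ 16/177  17/ 13/135  70/ 12/ 63  30/  3/ 76  15/ 11/189  20/  7/233  10/ 11/ 68 135/ 12/ 43  90/ 13/ 39  30/  6/ 42
234  17/  8/238  22/ 13/223  13/ 14/225  18/ 11/227  15/ 12/133  18/ 15/174  14/ 16/177  15/ 12/133  98/ 13/ 78   0/  0/ 92  20/ 12/194  15/  6/240  30/ 12/143 165/ 24/ 42  90/ 33/ 39  80/ 19/ 40
235  15/  6/242  18/  5/246  12/  5/246  15/  9/233  17/ 11/168  14/ 16/178  15/ 17/179  10/ 12/128 105/  6/ 81  80/  8/ 96  20/ 24/192  19/ 19/234  18/ 31/215  20/ 42/ 55 100/ 19/ 41  90/ 13/ 38
236  16/ 27/221  16/ 28/224  22/ 46/244  22/ 61/248  20/ 94/229  18/ 84/180  18/ 83/184  17/ 82/131  45/  6/ 85  60/  3/ 89  18/102/197  21/107/235  22/105/239  19/165/150  60/  6/ 40  90/  7/ 39
237  19/198/135  20/2
[... 4574 characters left out ...]
  14/193/210  15/196/209  14/194/210  15/195/212  14/195/191  14/196/189  14/197/189  14/197/188  15/194/217
261  10/136/ 71  14/189/190  15/197/210  14/192/212  15/197/206  14/194/210  14/196/210  14/194/210  15/198/209  14/192/211  14/199/213  14/196/211  14/196/193  14/194/191  14/196/193  15/197/215
262 100/ 29/ 26  13/171/100  14/192/195  14/191/210  14/193/210  15/194/213  14/196/211  15/198/210  14/194/213  14/196/213  15/194/217  15/194/217  14/194/213  14/193/194  14/197/192  15/198/220
263 105/ 38/ 27   6/ 38/ 34  13/180/125  15/199/210  15/193/211  14/193/213  14/195/214  15/194/213  14/190/217  15/197/216  14/193/218  14/195/216  15/194/217  14/194/193  14/195/196  15/201/218
420
```

Run:
```python
from h import *
import pickle
np.set_printoptions(precision=2,suppress=True,linewidth=250)
o=pickle.load(open("w8.pkl","rb"));im=cv2.imread("pics/w8.png");hsv=cv2.cvtColor(im,cv2.COLOR_BGR2HSV)
print("   ",list(range(430,446)))
for r in list(range(226,258,2)):print(r,"V",hsv[r,430:446,2],"S",hsv[r,430:446,1])
O=np.array([.5315,.0322]);y=np.array([.2463,.9692]);x=np.array([y[1],-y[0]])
G=lambda uv,z:(lambda P:1000*np.array([(P[:2]-O)@x,(P[:2]-O)@y]))(onz("wrist",uv,z,o))
for c in (434,435,436,439,440): print(c,"ptr z30",G((c,240),.03),"tooth z36",G((c,255),.036),"tooth r247",G((c,247),.036))
```

```text
[430, 431, 432, 433, 434, 435, 436, 437, 438, 439, 440, 441, 442, 443, 444, 445]
226 V [121 120 120 120 118  82  42  45  43  41  40  43  38  44  39  43] S [11  6 11 13 13  9 12 11  6  0  6 18 13 12 20 12]
228 V [148 149 148 147 136  87  48  55  55  47  43  41  41  43  43  42] S [17 15 14 12 13  9 11 14  9 16  6 19 12 18 18 12]
230 V [176 176 177 175 156  89  52  56  58  57 112 100  52  42  43  43] S [16 14 17 15 16  3  5  5  4 18 11  5  5 12  0 30]
232 V [177 178 176 176 134  61  50  54  55  56 168 225 187  91  42  43] S [20 14 16 16 13  4  5  5  5  5 12 11 12 11 12  6]
234 V [174 176 177 176 133  62  78  93  92 105 194 235 240 226 143  63] S [15 16 16 14 12  4 13  5  0  0 12  5  6 10 12  8]
236 V [180 178 184 181 131  57  85  92  89 117 197 221 235 240 239 223] S [ 84  86  83  87  82   9   6   6   3  33 102 112 107 103 105 151]
238 V [192 194 194 177 109  62  84  92  92 147 223 236 245 247 247 248] S [202 204 204 194 166  12   0   3   6 113 186 202 202 204 196 197]
240 V [193 192 196 168  97  71  91  93  89 198 243 248 247 247 248 249] S [205 206 200 194 145  14   6   3   0 151 191 
[... 815 characters left out ...]
 206 206 198 199 195 198 197 200 197 197 198]
254 V [193 189 171 146 136 183 241 249 249 247 216 188 188 189 188 189] S [193 200 204 197 201 206 203 200 198 199 201 193 194 193 195 196]
256 V [202 190 191 172 147 211 245 249 250 245 213 190 187 188 190 190] S [189 197 194 196 203 201 202 201 198 198 196 197 196 198 196 197]
434 ptr z30 [28.03 67.86] tooth z36 [37.01 66.9 ] tooth r247 [30.8  66.31]
435 ptr z30 [28.03 68.59] tooth z36 [37.01 67.62] tooth r247 [30.81 67.03]
436 ptr z30 [28.03 69.32] tooth z36 [37.02 68.34] tooth r247 [30.81 67.74]
439 ptr z30 [28.04 71.51] tooth z36 [37.03 70.5 ] tooth r247 [30.82 69.89]
440 ptr z30 [28.05 72.24] tooth z36 [37.04 71.22] tooth r247 [30.83 70.61]
```

Pointer top face at columns 435.5–438.7 and tooth at 435–440 give y≈69.6 against 69.3 mm, so the leg is on the mark within ~0.4 mm. I'll go back astride without pushing, then close in small steps while the TCP backs off so the post face stays put.

Request:
apply_moves:
  increments:
    - [[0,4,0],[0,0,0]]
    - [[0,6,0],[0,0,0]]
    - [[0,0,0],[0,0,0]]
    - [[0,0,3],[0,0,0]]
    - [[0,0,3],[0,0,0]]
    - [[0,0,2],[0,0,0]]
    - [[0,0,0],[0,0,0]]
    - [[0,0,0],[0,0,0]]

```text
clock: 16.55
tcp_pos: [0.5527, 0.1154, 0.05]
orientation: [[-0.969, 0.247, 0.001], [0.247, 0.969, 0.0], [-0.001, 0.001, -1.0]]
ft_force: [0.2, 0.1, 1.0]
grip_width: 0.0543
grip_force: 0.0
```

Request:
apply_moves:
  increments:
    - [[0,0,0],[0,0,0]]
    - [[0,0,0],[0,0,0]]
    - [[0,0,0],[0,0,0]]
  gripper: 108

```text
clock: 16.92
tcp_pos: [0.5524, 0.1154, 0.0497]
orientation: [[-0.969, 0.247, 0.001], [0.247, 0.969, 0.0], [-0.001, 0.0, -1.0]]
ft_force: [-0.1, -0.4, 0.1]
grip_width: 0.0496
grip_force: 0.0
```

```bash
cat > g.py <<'E'
from workcell import ctrl
o=ctrl.get_obs();p=1000*o["tcp_pos"];w=1000*o["grip_width"]
gy=(p[0]-531.5)*.2463+(p[1]-32.2)*.9692
print("gx",(p[0]-531.5)*.9692-(p[1]-32.2)*.2463,"gy",gy,"w",w,"left pad",gy-w/2,"(want 61.57) right pad",gy+w/2,"F",o["ft_force"],"grip",o["grip_force"],"z",p[2])
E
python3 g.py
```

```text
gx -0.25166145405778195 gy 85.79083836551818 w 49.57141502322793 left pad 61.00513085390422 (want 61.57) right pad 110.57654587713215 F [-0.11336523 -0.43376867  0.11304823] grip 0.0 z 49.736480734242775
```

Request:
apply_moves:
  increments:
    - [[0,-0.13,0],[0,0,0]]
    - [[0,0,0],[0,0,0]]
  gripper: 119

```text
clock: 17.18
tcp_pos: [0.5523, 0.1148, 0.0498]
orientation: [[-0.969, 0.247, 0.001], [0.247, 0.969, 0.001], [-0.001, 0.002, -1.0]]
ft_force: [-0.7, 3.6, 4.3]
grip_width: 0.0457
grip_force: 4.5
```

Request:
apply_moves:
  increments:
    - [[0,-0.07,0],[0,0,0]]
    - [[0,0,0],[0,0,0]]
  gripper: 123

```text
clock: 17.42
tcp_pos: [0.5522, 0.1141, 0.05]
orientation: [[-0.969, 0.247, 0.001], [0.247, 0.969, 0.001], [-0.001, 0.002, -1.0]]
ft_force: [-1.2, 3.6, 5.5]
grip_width: 0.0445
grip_force: 4.4
```

Request:
apply_moves:
  increments:
    - [[0,-0.07,0],[0,0,0]]
    - [[0,0,0],[0,0,0]]
  gripper: 127

```text
clock: 17.68
tcp_pos: [0.552, 0.1135, 0.0501]
orientation: [[-0.969, 0.247, 0.001], [0.247, 0.969, 0.001], [-0.001, 0.002, -1.0]]
ft_force: [-1.4, 4.6, 6.0]
grip_width: 0.0431
grip_force: 4.4
```

```bash
python3 g.py
```

```text
gx -0.142171203041638 gy 83.89708360653992 w 43.08644487012357 left pad 62.35386117147814 (want 61.57) right pad 105.4403060416017 F [-1.36867698  4.58677789  5.9737264 ] grip 4.38790377083933 z 50.08247330461828
```

Run:
```python
from h import *
np.set_printoptions(precision=2,suppress=True,linewidth=250)
o=ctrl.get_obs();im=save("wrist","w9.png");R=np.array(o["orientation"]);p=np.array(o["tcp_pos"])
w=1000*o["grip_width"]
f=lambda uv,z:1000*R.T@(onz("wrist",uv,z,o)-p)
g=cv2.cvtColor(im,cv2.COLOR_BGR2GRAY)
for r in(314,318,324,330):print(r,g[r,240:360].tolist())
for c in (290,294,298,302):print(c,f((c,324),.096)[1])
print("exp right edge cam y",-w/2+26.95-13.2)
```

```text
314 [19, 17, 24, 23, 21, 24, 28, 24, 25, 20, 22, 27, 48, 52, 48, 46, 44, 47, 49, 50, 48, 49, 49, 47, 50, 52, 50, 62, 75, 80, 66, 49, 46, 47, 49, 49, 47, 47, 47, 49, 49, 49, 46, 48, 44, 45, 47, 47, 44, 38, 33, 30, 26, 30, 30, 45, 39, 30, 32, 115, 169, 184, 187, 188, 188, 186, 189, 190, 191, 189, 153, 126, 122, 123, 124, 120, 120, 120, 124, 124, 121, 122, 120, 122, 120, 123, 123, 118, 121, 118, 119, 116, 116, 119, 116, 117, 122, 122, 122, 122, 120, 120, 121, 123, 121, 121, 122, 122, 121, 121, 121, 124, 122, 123, 125, 123, 123, 125, 116, 115]
318 [20, 21, 26, 24, 24, 18, 25, 21, 20, 21, 22, 21, 27, 22, 41, 43, 40, 40, 34, 40, 38, 37, 36, 37, 39, 41, 38, 39, 41, 38, 40, 37, 39, 34, 37, 37, 32, 38, 37, 33, 36, 38, 38, 34, 37, 35, 35, 36, 36, 32, 33, 31, 26, 26, 29, 27, 28, 29, 52, 152, 182, 182, 179, 180, 181, 181, 178, 177, 178, 182, 155, 136, 135, 132, 134, 136, 134, 136, 134, 137, 137, 137, 137, 138, 136, 125, 118, 119, 120, 123, 123, 124, 119, 123, 121, 121, 123, 123, 122, 123, 124, 123, 127, 127, 125, 125, 125, 125, 124, 123, 127, 128, 127, 127, 128, 128, 128, 127, 124, 115]
324 [27,
[... 516 characters left out ...]
, 123, 124, 127, 121]
330 [27, 23, 23, 26, 23, 25, 26, 22, 22, 29, 25, 26, 24, 22, 23, 24, 32, 35, 39, 32, 39, 36, 35, 36, 37, 36, 37, 36, 38, 38, 36, 37, 37, 37, 34, 37, 38, 36, 37, 36, 35, 37, 37, 41, 36, 35, 36, 36, 39, 36, 33, 32, 30, 28, 26, 27, 28, 55, 118, 141, 141, 141, 144, 142, 144, 144, 141, 142, 143, 143, 142, 142, 145, 142, 140, 144, 142, 140, 145, 144, 141, 143, 141, 143, 143, 140, 142, 140, 132, 126, 126, 122, 122, 126, 127, 126, 127, 127, 127, 129, 129, 128, 128, 129, 128, 128, 127, 126, 128, 124, 129, 123, 122, 122, 125, 124, 122, 123, 118, 118]
290 -8.812508299606257
294 -7.629294742826615
298 -6.446478641850041
302 -5.263999902357129
exp right edge cam y -7.793222435061786
```

The camera says the post hasn't moved in the gauge frame (within ~0.3 mm), so the lever is closing and the leg is holding. I'll continue in small steps.

Request:
apply_moves:
  increments:
    - [[0,-0.07,0],[0,0,0]]
    - [[0,0,0],[0,0,0]]
  gripper: 131

```text
clock: 17.98
tcp_pos: [0.5519, 0.1129, 0.0502]
orientation: [[-0.969, 0.248, 0.002], [0.248, 0.969, 0.001], [-0.001, 0.002, -1.0]]
ft_force: [-1.8, 3.7, 6.2]
grip_width: 0.0417
grip_force: 4.4
```

Request:
apply_moves:
  increments:
    - [[0,-0.07,0],[0,0,0]]
    - [[0,0,0],[0,0,0]]
  gripper: 135

```text
clock: 18.23
tcp_pos: [0.5517, 0.1122, 0.0503]
orientation: [[-0.969, 0.248, 0.002], [0.248, 0.969, 0.001], [-0.001, 0.002, -1.0]]
ft_force: [-0.9, 3.5, 7.0]
grip_width: 0.04
grip_force: 4.7
```

Request:
apply_moves:
  increments:
    - [[0,-0.07,0],[0,0,0]]
    - [[0,0,0],[0,0,0]]
  gripper: 139

```text
clock: 18.48
tcp_pos: [0.5516, 0.1115, 0.0504]
orientation: [[-0.969, 0.247, 0.002], [0.247, 0.969, 0.001], [-0.001, 0.002, -1.0]]
ft_force: [-0.6, 4.1, 8.3]
grip_width: 0.039
grip_force: 5.7
```

Request:
apply_moves:
  increments:
    - [[0,-0.07,0],[0,0,0]]
    - [[0,0,0],[0,0,0]]
  gripper: 143

```text
clock: 18.73
tcp_pos: [0.5514, 0.1108, 0.0505]
orientation: [[-0.969, 0.247, 0.002], [0.247, 0.969, 0.001], [-0.001, 0.002, -1.0]]
ft_force: [-1.3, 4.4, 8.7]
grip_width: 0.0373
grip_force: 6.6
```

```bash
cat > edge.py <<'E'
from h import *
import sys
def edge(tag):
    o=ctrl.get_obs();im=save("wrist",tag+".png");R=np.array(o["orientation"]);p=np.array(o["tcp_pos"])
    g=cv2.cvtColor(im,cv2.COLOR_BGR2GRAY).astype(int)
    w=1000*o["grip_width"];gy=(1000*p[0]-531.5)*.2463+(1000*p[1]-32.2)*.9692
    # post right edge predicted from mark: col of post edge
    yt=75.25-gy
    c0=proj("wrist",p+R@np.array([.006,yt/1e3,p[2]-.096]),o)
    r=324;print("pred edge",c0);c=int(round(c0[0]));print(c-12,g[r,c-12:c+22].tolist())
    for cc in (c-2,c,c+2):print(cc,1000*(R.T@(onz("wrist",(cc,r),.096,o)-p))[1]+gy)
    print("tooth/wleft",gy-w/2,"right",gy+w/2)
edge(sys.argv[1])
E
python3 g.py; python3 edge.py w10
```

```text
gx -0.06563934054963028 gy 81.09297826475812 w 37.309773250762554 left pad 62.438091639376836 (want 61.57) right pad 99.7478648901394 F [-1.30908946  4.43640372  8.67869133] grip 6.60768449306488 z 50.523040679637134
pred edge [300.20793021 326.00272696]
288 [35, 34, 35, 37, 35, 36, 41, 36, 34, 36, 34, 33, 29, 28, 28, 30, 47, 118, 140, 137, 139, 139, 138, 138, 136, 139, 143, 140, 143, 142, 143, 140, 143, 141]
298 74.61008444620478
300 75.20428259488013
302 75.79840326634627
tooth/wleft 62.438091639376836 right 99.7478648901394
```

Request:
apply_moves:
  increments:
    - [[0,-0.07,0],[0,0,0]]
    - [[0,0,0],[0,0,0]]
  gripper: 147

```text
clock: 19.02
tcp_pos: [0.5513, 0.1102, 0.0507]
orientation: [[-0.969, 0.247, 0.002], [0.247, 0.969, 0.001], [-0.001, 0.002, -1.0]]
ft_force: [-1.8, 4.3, 9.7]
grip_width: 0.0363
grip_force: 7.0
```

Request:
apply_moves:
  increments:
    - [[0,-0.07,0],[0,0,0]]
    - [[0,0,0],[0,0,0]]
  gripper: 151

```text
clock: 19.27
tcp_pos: [0.5511, 0.1095, 0.0508]
orientation: [[-0.969, 0.247, 0.002], [0.247, 0.969, 0.001], [-0.002, 0.002, -1.0]]
ft_force: [-1.3, 3.7, 9.9]
grip_width: 0.0345
grip_force: 7.1
```

Request:
apply_moves:
  increments:
    - [[0,-0.07,0],[0,0,0]]
    - [[0,0,0],[0,0,0]]
  gripper: 155

```text
clock: 19.52
tcp_pos: [0.551, 0.1088, 0.0508]
orientation: [[-0.969, 0.247, 0.002], [0.247, 0.969, 0.001], [-0.002, 0.002, -1.0]]
ft_force: [-2.8, 3.7, 10.4]
grip_width: 0.0338
grip_force: 7.2
```

Request:
apply_moves:
  increments:
    - [[0,-0.07,0],[0,0,0]]
    - [[0,0,0],[0,0,0]]
  gripper: 159

```text
clock: 19.77
tcp_pos: [0.5509, 0.1081, 0.0508]
orientation: [[-0.969, 0.247, 0.002], [0.247, 0.969, 0.001], [-0.002, 0.002, -1.0]]
ft_force: [-2.3, 3.6, 10.9]
grip_width: 0.0325
grip_force: 7.2
```

```bash
python3 g.py; python3 edge.py w11
```

```text
gx 0.06126002945056186 gy 78.36929169224385 w 32.54426472157815 left pad 62.097159331454776 (want 61.57) right pad 94.64142405303292 F [-2.25499081  3.61365314 10.90297562] grip 7.157919779419899 z 50.82275278159822
pred edge [309.39253878 325.3978112 ]
297 [37, 36, 38, 36, 38, 37, 39, 34, 37, 37, 34, 27, 29, 27, 27, 118, 137, 138, 140, 141, 140, 142, 142, 142, 145, 144, 141, 143, 143, 143, 142, 140, 142, 145]
307 74.54408721788602
309 75.13996127250367
311 75.73579281900803
tooth/wleft 62.097159331454776 right 94.64142405303292
```

Request:
apply_moves:
  increments:
    - [[0,-0.04,0],[0,0,0]]
    - [[0,0,0],[0,0,0]]
  gripper: 163

```text
clock: 20.08
tcp_pos: [0.5507, 0.1076, 0.0509]
orientation: [[-0.969, 0.247, 0.002], [0.247, 0.969, 0.001], [-0.002, 0.002, -1.0]]
ft_force: [-2.5, 3.3, 11.4]
grip_width: 0.0309
grip_force: 7.3
```

Request:
apply_moves:
  increments:
    - [[0,-0.05,0],[0,0,0]]
    - [[0,0,0],[0,0,0]]
  gripper: 167

```text
clock: 20.32
tcp_pos: [0.5507, 0.1071, 0.0509]
orientation: [[-0.969, 0.247, 0.002], [0.247, 0.969, 0.001], [-0.002, 0.002, -1.0]]
ft_force: [-2.4, 3.8, 10.7]
grip_width: 0.0299
grip_force: 7.4
```

Request:
apply_moves:
  increments:
    - [[0,-0.06,0],[0,0,0]]
    - [[0,0,0],[0,0,0]]
  gripper: 171

```text
clock: 20.58
tcp_pos: [0.5506, 0.1065, 0.0509]
orientation: [[-0.969, 0.247, 0.002], [0.247, 0.969, 0.001], [-0.002, 0.002, -1.0]]
ft_force: [-2.5, 2.1, 10.5]
grip_width: 0.0286
grip_force: 7.3
```

```bash
python3 g.py; python3 edge.py w12
```

```text
gx 0.18828761805243843 gy 76.74599756763773 w 28.603788175607622 left pad 62.44410347983392 (want 61.57) right pad 91.04789165544155 F [-2.51904689  2.12875828 10.46914597] grip 7.300495505332947 z 50.90988547387102
pred edge [314.83865359 325.22341888]
303 [35, 38, 38, 35, 36, 39, 38, 33, 34, 37, 42, 39, 31, 29, 75, 132, 140, 143, 143, 144, 143, 144, 143, 142, 142, 144, 142, 144, 143, 143, 143, 145, 142, 143]
313 74.70542360340008
315 75.30176594888033
317 75.89808724809944
tooth/wleft 62.44410347983392 right 91.04789165544155
```

Request:
apply_moves:
  increments:
    - [[0,-0.06,0],[0,0,0]]
    - [[0,0,0],[0,0,0]]
  gripper: 175

```text
clock: 20.88
tcp_pos: [0.5505, 0.1063, 0.0511]
orientation: [[-0.969, 0.247, 0.003], [0.247, 0.969, 0.002], [-0.002, 0.002, -1.0]]
ft_force: [-2.8, 4.0, 10.3]
grip_width: 0.0271
grip_force: 27.7
```

Request:
apply_moves:
  increments:
    - [[0,-0.02,0],[0,0,0]]
    - [[0,0,0],[0,0,0]]
  gripper: 179

```text
clock: 21.12
tcp_pos: [0.5505, 0.1062, 0.0511]
orientation: [[-0.969, 0.247, 0.003], [0.247, 0.969, 0.002], [-0.002, 0.003, -1.0]]
ft_force: [-2.6, 4.5, 11.9]
grip_width: 0.0274
grip_force: 38.8
```

Request:
apply_moves:
  increments:
    - [[0,0,0],[0,0,0]]
    - [[0,0,0],[0,0,0]]
    - [[0,0,0],[0,0,0]]
  gripper: 255
  squeeze: 60

```text
clock: 21.5
tcp_pos: [0.5505, 0.1061, 0.0512]
orientation: [[-0.969, 0.248, 0.003], [0.248, 0.969, 0.002], [-0.002, 0.003, -1.0]]
ft_force: [-2.4, 2.8, 12.2]
grip_width: 0.0267
grip_force: 58.6
```

```bash
python3 g.py; python3 edge.py w13
```

```text
gx 0.2149184849132979 gy 76.29307401664546 w 26.723472951801135 left pad 62.93133754074489 (want 61.57) right pad 89.65481049254603 F [-2.41485941  2.83411156 12.18450018] grip 58.59753727912903 z 51.21447779418261
pred edge [316.37227097 324.59648981]
304 [40, 36, 39, 37, 34, 40, 38, 36, 37, 34, 38, 41, 38, 29, 49, 126, 141, 141, 141, 141, 141, 142, 142, 143, 140, 143, 142, 141, 143, 143, 141, 143, 143, 142]
314 74.54199774609273
316 75.14030779863582
318 75.7386093165501
tooth/wleft 62.93133754074489 right 89.65481049254603
```

Lever closed (grip 59 N). The post centre is at 68.3 mm and the tooth at 68.4 mm in the TCP frame, so the leg is on the mark. Handing in.

```bash
python3 -c "
from workcell import ctrl
print(ctrl.finish_job())"
```

```text
the job is handed in; nothing more can be done
None
```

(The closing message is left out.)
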